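# Square up a row of tip boxes against the rail with a straightedge

### The job

Take the T-shaped straightedge by its handle and use its long edge to push the three pipette-tip boxes in front of the aluminium rail back until they stand in one straight row, square and flush against it; then keep a light, steady press of about 15 N with it on the flush row for a good second. Move the boxes with the straightedge only, do not crush them (never over 30 N on the rail), and disturb nothing else. Finally draw the straightedge clear of the boxes and leave it lying flat on the bench.

Things in the scene. Friction and masses are not known exactly. Their poses are not given: they have to be found in the camera images.
- rail: Fixed aluminium datum rail, 380 long x 45 high, standing on the bench (its foot lies behind it). Origin: middle of its upright front face, at bench height. x points away from the boxes, into the rail, square to the face; y runs along the rail; z up. The boxes are in front of it (negative x). It is rigid. A row pressed on it gives hardly at all (under 1 mm at 20 N), so the press must be felt, not measured.
- straightedge: Loose T-shaped straightedge lying flat, 0.28 kg: an aluminium blade 340 long (along its y), 10 thick (x from -10 to 0) and 30 high, with a straight black handle 20 wide (y) x 34 high running back from the middle of the blade from x = -10 to x = -120; within 25 of the blade the handle has a 60 wide foot. Origin: middle of the blade's working face, at its underside. x is the pushing direction (away from the handle), z up. Its mass centre is about 30 behind the working face.
- handle (a point): Grip point on the straightedge's handle: 75 behind the working face (straightedge x = -75), 22 above its underside, mid-width. The fingers close across the 20 width (along the straightedge's y).
- tipbox_a: Loose closed pipette-tip box with a blue base and clear lid, 120 long (its y) x 88 wide (its x) x 55 high, 0.15 to 0.31 kg, so sliding the three takes about 3 to 9 N. Origin: centre of its underside. All three are alike; each stands with an end towards the rail, so its y axis is roughly square to the rail. When an end is flush on the rail the origin is 58 in front of the rail face (the solid body is 116 long). This is the box nearest the rail's -y end.
- tipbox_b: The middle one of the three like boxes (see tipbox_a); boxes stand about 115 apart along the rail.
- tipbox_c: The box nearest the rail's +y end (see tipbox_a).
- glass_beaker: Bystander: small glass beaker, 60 across, 78 high, upright. Origin: centre of its underside.
- reagent_bottle: Bystander: white bottle with screw cap, 56 across, 97 high, upright. Origin: centre of its underside.
- bench_timer: Bystander: small flat timer, 62 x 66 x 18. Origin: centre of its underside.
- spare_block: Bystander: black tube block, 87 x 127 x 32. Origin: centre of its underside.

How it is judged:
On the way, in this order (a step that is already met when the one before it is completed fails the run):
1. the straightedge is gripped and lifted or slid from where it lay (contact force between the fingers and straightedge above 2 N and distance of straightedge from where it was at the start of the episode above 0.03 m), for 0.2 s.
2. with all three boxes flush on the rail (within 3 mm) and square to it (2 degrees), the straightedge presses the row on the rail steadily with more than 5 N (x of each of tipbox_a, tipbox_b, tipbox_c in the frame of rail above -0.061 m and angle between the y axis of each of tipbox_a, tipbox_b, tipbox_c and the x axis of rail, either way round below 0.035 rad and contact force between rail and anything else above 5 N and contact force between any of tipbox_a, tipbox_b, tipbox_c and straightedge above 2 N), for 0.5 s.
At the end, for the whole second after the job is handed in: All three boxes upright, square to the rail (2 degrees), ends within 3 mm of its face, between its ends; straightedge released and flat on the bench, touching no box, the middle of its edge at least 80 mm from every box's centre (20 mm off their fronts); all at rest (x of tipbox_a in the frame of rail between -0.061 and -0.05 m and angle between the y axis of each of tipbox_a, tipbox_b, tipbox_c and the x axis of rail, either way round below 0.035 rad and angle between each of tipbox_a, tipbox_b, tipbox_c's own z axis and vertical below 0.05 rad and y of tipbox_a in the frame of rail between -0.19 and 0.19 m and linear speed of each of tipbox_a, tipbox_b, tipbox_c, straightedge below 0.01 m/s and contact force between each of tipbox_a, tipbox_b, tipbox_c, the fingers and straightedge below 0.05 N and horizontal distance between each of tipbox_a, tipbox_b, tipbox_c and straightedge above 0.08 m and x of tipbox_b in the frame of rail between -0.061 and -0.05 m and y of tipbox_b in the frame of rail between -0.19 and 0.19 m and x of tipbox_c in the frame of rail between -0.061 and -0.05 m and y of tipbox_c in the frame of rail between -0.19 and 0.19 m and angle between straightedge's own z axis and vertical below 0.04 rad and height (world z) of straightedge between -0.006 and 0.006 m).
It fails at once if the row is crushed: pressed on the rail with more than 30 N in all (contact force between rail and anything else above 30 N).
It fails at once if a box is touched by the gripper or the arm (contact force between any of the fingers, the arm and tipbox_a above 0.5 N or contact force between any of the fingers, the arm and tipbox_b above 0.5 N or contact force between any of the fingers, the arm and tipbox_c above 0.5 N).
It fails at once if a bystander is moved more than 20 mm or tipped (distance of any of glass_beaker, reagent_bottle, bench_timer, spare_block from where it was at the start of the episode above 0.02 m or angle between any of glass_beaker, reagent_bottle, bench_timer, spare_block's own z axis and vertical above 0.3 rad).
It also fails if it takes over 56 s, if anything falls off the work surface, if the arm or the gripper's body presses on something with over 40 N, if the wrist force passes 120 N, or if a joint passes its speed limit or range.

### The arm

A 7-joint arm with a two-finger parallel gripper is mounted at the origin on a cart in front of the work surface, level with it; the furniture and walls round the work are solid. World frame = base frame: x ahead of the robot, y to its left, z up, the work surface at z = 0. Lengths are in m, angles in rad, forces in N, time in s.
With the tool pointing down it reaches from about 0.425 to 0.95 m from the base axis. Payload 4.7 kg.
Tool frame: the origin (TCP) lies on the centre line of the jaws, within the pads' length; the fingertips stand robot.nose_length ahead of it and the grasp point (between the pads) lies 8 mm behind it (robot.nose_length is the distance from the TCP to the fingertips, in m); z points along the fingers, y is the line along which they close (so a half turn about z gives the same grasp; the last joint's range is limited). The gripper opens to 85 mm and grips with 20 to 120 N. Pads are 22 mm wide; open, the fingers measure 114 mm over their backs; the gripper's body (76 mm by 85 mm) begins 54 mm behind the grasp point. The pads swing forward as they close: fully open they stand 13 mm farther back than shut.
Start: joints at [1.099, 0.469, -0.049, 1.532, 0.024, 1.141, -0.082], TCP at [0.289, -0.61, 0.242] pointing down, gripper open.
Joint ranges: [-2.59, 2.59], [-0.33, 1.99], [-1.39, 1.29], [0.1, 2.45], [-1.04, 4.18], [0.21, 1.99], [-2.66, 2.66]. Speed limits (rad/s): [2.57, 2.57, 3.14, 3.14, 3.14, 3.14, 3.14].

### API

Orientations are given as [roll, pitch, yaw] about the fixed x, y, z axes, in that order (R = Rz(yaw) Ry(pitch) Rx(roll)).
In Python, from plant import robot gives the robot as it stands. Calls block until the motion is done:
- robot.goto(position, orientation): joint-space move of the TCP to a pose.
- robot.move_straight(position, vel=0.15, attitude=None, contact_N=None): straight line of the TCP; attitude=None keeps the orientation; vel is the mean speed in m/s. With contact_N (N) it stops when the force on the tool has changed by that much, and returns True; else False.
- robot.move_joints(angles): joint-space move.
- robot.grip(opening, strength=None): opening from 0.0 (shut) to 1.0 (fully open); strength is the grip in N (None keeps the last); returns when the fingers have stopped.
- robot.sleep(seconds).
- robot.inverse_kinematics(position, orientation): joint angles nearest the present ones, or None.
- robot.sense(): the state.
- robot.grab_frame(name): name is "scene" or "top"; returns a dict with "image" (480x640x3 uint8, red, green, blue), "range_z" (480x640 float32, m along the optical axis (not along the pixel's ray), 0 where there is no reading), "fx", "fy", "cx", "cy" (pixels), "dist_coeffs" ([k1, k2, p1, p2, k3] as OpenCV has them; the pictures are not rectified), "R" (3x3) and "t" (3): a world point X has camera coordinates R X + t. Camera axes: x right, y down, z forward; pixel columns grow to the right and rows downward; lengths in m; the calibration is good to about 2 mm. A picture is of the moment at which its call begins.
A pose or a line that the arm cannot do raises robot.IKError and nothing moves.
- robot.close_job(): hands the job in; it is judged then, once.
The state is a dict: "t": time; "joint_pos": joint angles; "joint_velocities": joint speeds; "effort": joint torques, N m; "tcp_pos": TCP position; "tcp_rot": TCP orientation; "wrist_force": force on the tool from outside, world axes, zero at the start; "torque": the same for the moment, N m; "opening": opening from 0.0 (shut) to 1.0 (fully open); "gripper_force": force on a finger pad.
Only numpy, scipy, OpenCV 4.12 (cv2) and the standard library are available. Lean on these libraries where they do the work, as an engineer would, in place of code of your own. Each camera call takes 0.05 s, during which the arm holds its last target. There are 200 camera calls.

## Working session

There is one attempt and no reset: what is moved stays moved. The work goes in short steps, each a Python script; the robot and the scene stay as the last script left them, time stands still between calls to the robot, and variables do not carry over. Pictures are saved under pics/ and viewed, at most 10 in all, crops included, and the job is handed in when it is done.

```bash
ls; mkdir -p pics; python3 - <<'E'
from plant import robot
import cv2,numpy as np
print(robot.nose_length, robot.sense())
for n in("top","scene"):
    f=robot.grab_frame(n); cv2.imwrite(f"pics/{n}0.png",f["image"][:,:,::-1]); np.save(f"{n}0.npy",f,allow_pickle=True)
    print(n,{k:f[k] for k in("fx","fy","cx","cy","dist_coeffs","R","t")})
E
```

```text
pics
0.011 {'t': 0.0, 'joint_pos': array([ 1.099105  ,  0.46945561, -0.04860584,  1.53368107,  0.02408977,
        1.14099946, -0.08229867]), 'joint_velocities': array([-8.87841792e-04, -1.86438021e-06, -2.89559785e-04, -7.28071242e-04,
       -1.70010619e-03, -1.63354944e-04,  1.94193847e-03]), 'effort': array([-1.04323721e-03, -5.10301495e+01, -4.68362309e-02, -2.37712133e+01,
        1.07952164e-02,  7.47774116e-03, -5.49797647e-06]), 'tcp_pos': array([ 0.28899254, -0.60938924,  0.24125732]), 'tcp_rot': array([-3.13963523e+00,  5.74380858e-05,  4.42829517e-01]), 'wrist_force': array([-0.31884226, -0.99191545, -0.62298391]), 'torque': array([-0.02423816, -0.00695951,  0.01806432]), 'gripper_force': 0.0, 'opening': 1.0015955661518237}
top {'fx': 580.2048747743744, 'fy': 580.2048747743744, 'cx': 327.1370515768701, 'cy': 231.4917515788998, 'dist_coeffs': array([-0.03088868,  0.        ,  0.        ,  0.        ,  0.        ]), 'R': array([[ 0.01544234, -0.99986399,  0.00579157],
       [-0.99026271, -0.01609501, -0.13827766],
       [ 0.13835207, -0.00359985, -0.99037657]]), 't': array([0.09490904, 0.55169848, 1.48075446])}
scene {'fx': 463.5584567973735, 'fy': 463.5584567973735, 'cx': 319.3810301193796, 'cy': 235.1848606376601, 'dist_coeffs': array([0.03619614, 0.        , 0.        , 0.        , 0.        ]), 'R': array([[-0.82694229, -0.56165751,  0.02659495],
       [-0.28203488,  0.37340025, -0.88375821],
       [ 0.48643887, -0.73831775, -0.46718747]]), 't': array([0.49969999, 0.17353588, 0.95858584])}
```

View pics/top0.png

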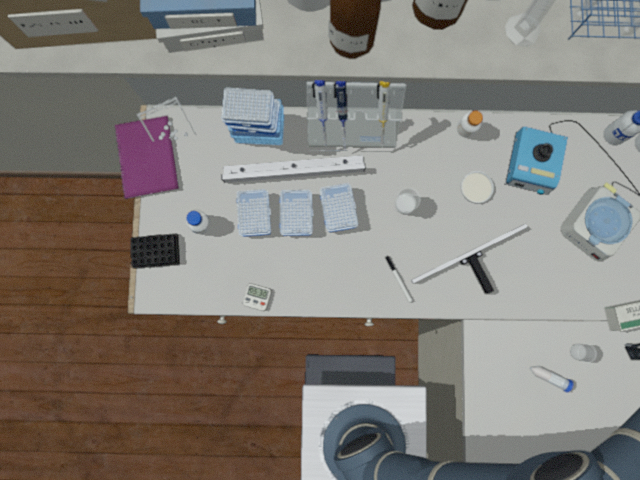

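View pics/scene0.png

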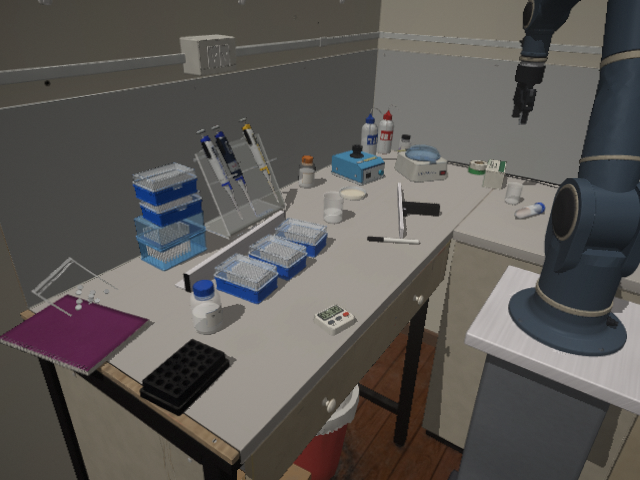

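The top view shows the rail from (222,173) to (366,163) and the boxes at (254,213), (296,213) and (341,208). The blade runs from (413,281) to (528,226), with its handle end at (489,290). The beaker is at (407,202), the bottle at (197,222), the timer at (257,297), and a pen at (400,278).

```bash
cat > h.py <<'E'
import numpy as np,cv2
def K(f): return np.array([[f["fx"],0,f["cx"]],[0,f["fy"],f["cy"]],[0,0,1.]])
def rays(f,uv):
    n=cv2.undistortPoints(np.asarray(uv,float).reshape(-1,1,2),K(f),f["dist_coeffs"]).reshape(-1,2)
    return np.c_[n,np.ones(len(n))]
def onplane(f,uv,z):
    d=rays(f,uv)@f["R"]; c=-f["R"].T@f["t"]
    return c+d*((z-c[2])/d[:,2])[:,None]
def cloud(f):
    v,u=np.mgrid[:480,:640]; r=rays(f,np.c_[u.ravel(),v.ravel()])
    P=(r*f["range_z"].reshape(-1,1)-f["t"])@f["R"]
    P[f["range_z"].ravel()==0]=np.nan
    return P.reshape(480,640,3)
def rect(m,f,z,minpx=30):
    """minAreaRects of mask blobs, corners cast on plane z"""
    for c in cv2.findContours(m.astype(np.uint8),cv2.RETR_EXTERNAL,cv2.CHAIN_APPROX_NONE)[0]:
        if len(c)<minpx/2: continue
        P=onplane(f,c.reshape(-1,2),z)[:,:2]
        r=cv2.minAreaRect((P*1000).astype(np.float32))
        px=c.reshape(-1,2).mean(0)
        yield px,r
E
python3 - <<'E'
from h import *
f=np.load("top0.npy",allow_pickle=True).item(); P=cloud(f); Z=P[...,2]
hsv=cv2.cvtColor(f["image"],cv2.COLOR_RGB2HSV)
np.set_printoptions(precision=3,suppress=True)
print("bench z",np.nanmedian(Z[250:290,200:240]))
for nm,(u0,u1,v0,v1),lo,hi,z in [("boxes",(232,362,180,240),.03,.075,.055),("rail",(215,372,150,186),.035,.055,.045),("se",(408,535,220,297),.02,.045,.03),
  ("beaker",(390,425,185,220),.03,.1,.078),("bottle",(180,215,205,240),.06,.12,.097),("timer",(240,275,280,312),.01,.03,.018),("block",(128,182,230,270),.02,.045,.032)]:
    m=np.zeros((480,640),bool); m[v0:v1,u0:u1]=1; m&=(Z>lo)&(Z<hi)
    print(nm,m.sum(),"z med",np.median(Z[m]))
    for px,r in rect(m,f,z): print("   px",px,"centre",np.round(r[0],1),"size",np.round(r[1],1),"ang",round(r[2],2))
E
```

```text
bench z -1.4739841886206726e-05
boxes 4267 z med 0.05387587537665888
   px [296.007 211.979] centre [598.9 185.4] size [118.8  83.3] ang 1.54
   px [253.158 211.979] centre [596.2 296.5] size [120.2  83. ] ang 4.65
   px [338.838 206.894] centre [613.5  74.8] size [119.7  84.8] ang 10.92
rail 878 z med 0.04481211235436289
   px [337.5   184.682] centre [674.7  78.3] size [ 2.7 29. ] ang 0.97
   px [293.379 171.228] centre [707.7 195.8] size [ 17.6 382.7] ang 5.56
se 911 z med 0.030954923263314324
   px [472.576 258.937] centre [ 452.8 -296.9] size [119.6 340. ] ang 26.68
beaker 297 z med 0.0552773504013719
   px [407.671 199.929] centre [ 629.8 -102.8] size [62.8 62.3] ang 0.96
bottle 370 z med 0.08818771958832544
   px [196.  219.9] centre [565.8 435. ] size [51.1 55.7] ang 0.93
timer 545 z med 0.01621172951493973
   px [256.954 297.057] centre [377.9 284.4] size [65.4 60.1] ang 75.1
block 1096 z med 0.030531898501988633
   px [152.465 249.923] centre [495.  559.9] size [ 76.3 120.3] ang 5.95
```

```bash
python3 - <<'E'
import cv2
im=cv2.imread("pics/top0.png")
a=cv2.resize(im[145:245,180:380],None,fx=4,fy=4,interpolation=cv2.INTER_CUBIC)
cv2.imwrite("pics/crop.png",a)
E
```

```text
(no output)
```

View pics/crop.png

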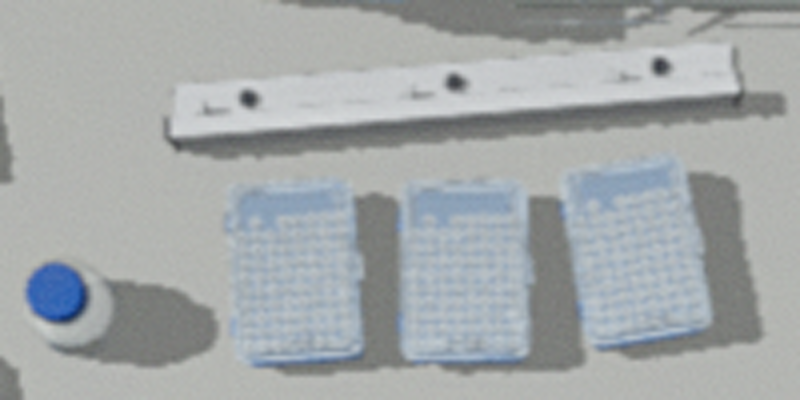

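The heights and sizes match the given ones: boxes 0.054, rail 0.045, blade 340 long. In the world frame the rail is yawed about 5.6° and the straightedge about 26.7°. Next I pick it up.

```bash
cat >> h.py <<'E'
from plant import robot
pi=np.pi
RY=np.radians(5.56); RO=np.array([.699,.195]); EX=np.array([np.cos(RY),np.sin(RY)]); EY=np.array([-EX[1],EX[0]])
def W(x,y,z): return [*(RO+x*EX+y*EY),z]
def st(*k):
    s=robot.sense(); p=np.array(s["tcp_pos"])[:2]-RO
    print(*k,"t",round(s["t"],2),"tcp",np.round(s["tcp_pos"],4),"rail",np.round([p@EX,p@EY],4),"yaw",round(np.degrees(s["tcp_rot"][2]),2),"F",np.round(s["wrist_force"],2),"M",np.round(s["torque"],3),"op",round(s["opening"],3),"g",round(s["gripper_force"],1))
    return s
E
python3 - <<'E'
from h import *
y=np.radians(26.68); g=[.4394,-.3036]
robot.goto([*g,.12],[pi,0,y]); st("above")
robot.move_straight([*g,.017],vel=.1,contact_N=8); st("down")
robot.grip(0,strength=90); st("grip")
robot.move_straight([*g,.13],vel=.12); st("up")
f=robot.grab_frame("top"); cv2.imwrite("pics/lift.png",f["image"][:,:,::-1][140:340,330:560].repeat(3,0).repeat(3,1))
P=cloud(f);Z=P[...,2]
E
```

```text
above t 1.46 tcp [ 0.4394 -0.3054  0.1205] rail [-0.3069 -0.4729] yaw 26.55 F [-0.27  0.08  0.23] M [ 0.069 -0.051 -0.018] op 1.001 g 0.0
down t 2.64 tcp [ 0.4399 -0.3039  0.0176] rail [-0.3063 -0.4714] yaw 26.68 F [-0.49  0.14  0.11] M [0.021 0.014 0.009] op 1.003 g 0.0
grip t 3.26 tcp [ 0.4396 -0.3038  0.0174] rail [-0.3065 -0.4713] yaw 26.68 F [-1.13  0.12  4.89] M [ 0.065  0.146 -0.01 ] op 0.216 g 88.5
up t 4.35 tcp [ 0.4387 -0.3032  0.1291] rail [-0.3073 -0.4707] yaw 26.68 F [-0.99  1.11 -3.17] M [-0.044  0.079 -0.063] op 0.222 g 87.9
```

View pics/lift.png

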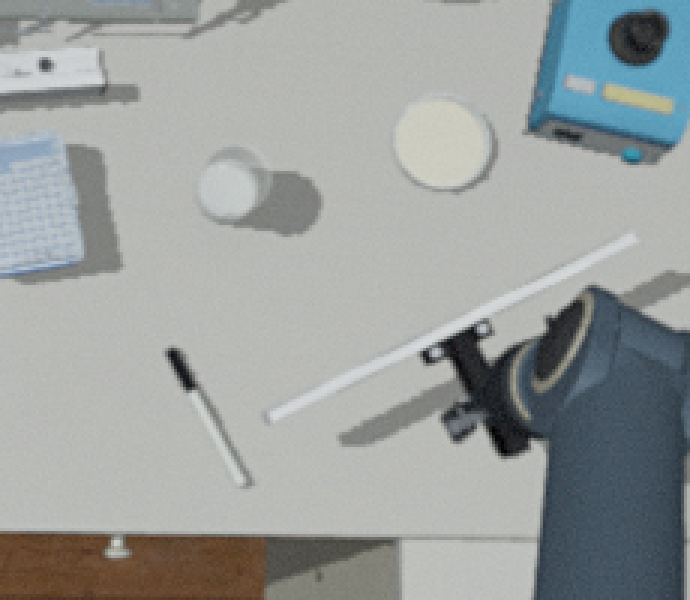

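The picture shows the straightedge held clear of the bench, with the blade from crop (268,418) to (635,240). Next I carry it in front of the boxes and set it down there.

```bash
python3 - <<'E'
from h import *
o=[pi,0,RY]
robot.goto([.48,-.08,.15],[pi,0,np.radians(15)]); st("via")
robot.goto(W(-.28,0,.15),o); st("over")
robot.move_straight(W(-.28,0,.045),vel=.12); st()
print(robot.move_straight(W(-.28,0,.016),vel=.03,contact_N=2)); st("low")
f=robot.grab_frame("top"); np.save("top1.npy",f,allow_pickle=True); cv2.imwrite("pics/front.png",cv2.resize(f["image"][:,:,::-1][150:320,170:420],None,fx=3,fy=3))
P=cloud(f);Z=P[...,2]
# white blade: its height and line
m=np.zeros(Z.shape,bool); m[215:300,200:400]=1; m&=(Z>.018)&(Z<.04)
for px,r in rect(m,f,.03): print(px,np.round(r[0],1),np.round(r[1],1),round(r[2],2), )
E
```

```text
via t 5.31 tcp [ 0.4798 -0.0814  0.1497] rail [-0.245  -0.2538] yaw 14.93 F [-0.65 -0.2  -2.67] M [-0.07   0.115  0.015] op 0.216 g 87.9
over t 6.31 tcp [0.4213 0.166  0.1499] rail [-0.2792 -0.002 ] yaw 5.38 F [ 0.27 -0.79 -2.68] M [-0.05   0.079 -0.007] op 0.22 g 87.9
t 7.33 tcp [0.4209 0.168  0.0455] rail [-2.794e-01  1.000e-04] yaw 5.54 F [-0.23  0.38 -1.87] M [ 0.04   0.142 -0.028] op 0.216 g 87.9
True
low t 8.19 tcp [0.42   0.1678 0.0174] rail [-2.803e-01 -1.000e-04] yaw 5.56 F [-1.08  0.43  5.39] M [-0.098  0.045  0.056] op 0.215 g 88.9
[257.07368421 292.51578947] [388.4 278.3] [54.3 26. ] 72.69
[262.00892857 257.91071429] [478.5 271.4] [ 11.1 144.6] 5.72
[338.         251.78181818] [497.7  75.1] [ 11.1 139.3] 5.69
[335.5    229.5625] [556.7  81.6] [ 4.4 40.3] 10.49
[299.18309859 232.69014085] [545.3 181.6] [20.  79.7] 15.13
[351.22222222 226.7037037 ] [565.   40.4] [ 6.4 33.4] 15.1
[257.32911392 232.37974684] [545.6 291.6] [25.3 83.8] 19.64
[206.61111111 227.16666667] [557.5 421.7] [12.2 43.7] 59.62
[325.95454545 222.5       ] [575.1 107.5] [29.8  4.7] 12.07
[311.11111111 219.5       ] [582.7 146.5] [ 2.6 24.2] 84.06
```

View pics/front.png

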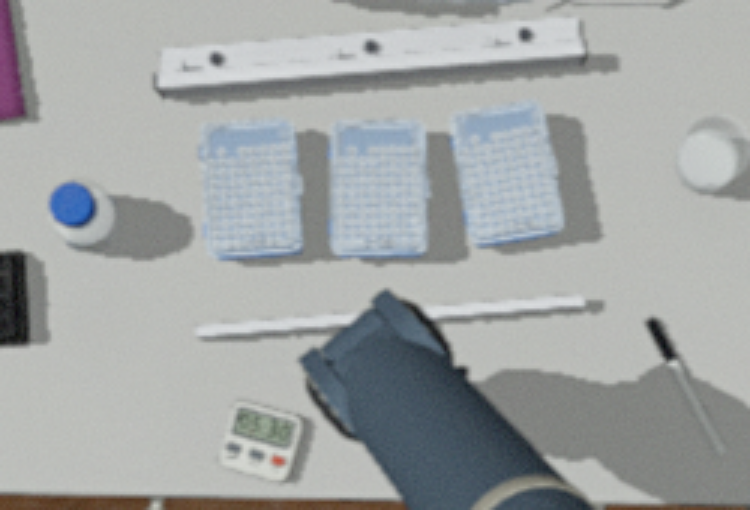

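The blade lies square in front of the boxes, from crop (198,333) to (585,303), and is centred on the row. The measured yaw is about 5.7°, against the rail's 5.56°. Next I push slowly and feel for contact.

```bash
python3 - <<'E'
from h import *
robot.move_straight(W(-.275,0,.0180),vel=.03); s0=st("free"); 
print(robot.move_straight(W(-.205,0,.0180),vel=.04,contact_N=14)); s=st("near")
print(robot.move_straight(W(-.198,0,.0180),vel=.012,contact_N=8)); s=st("slow")
f=robot.grab_frame("top"); np.save("top2.npy",f,allow_pickle=True); cv2.imwrite("pics/push.png",cv2.resize(f["image"][:,:,::-1][150:320,170:420],None,fx=3,fy=3))
E
```

```text
free t 8.61 tcp [0.4256 0.1683 0.0177] rail [-0.2747 -0.    ] yaw 5.53 F [ 0.54  0.09 -2.4 ] M [ 0.122 -0.025 -0.055] op 0.22 g 88.0
False
near t 10.51 tcp [0.4919 0.175  0.0177] rail [-2.08e-01  1.00e-04] yaw 5.65 F [-8.96 -1.62  3.51] M [0.136 1.443 0.15 ] op 0.219 g 89.0
False
slow t 11.24 tcp [0.499  0.1757 0.0177] rail [-2.009e-01  2.000e-04] yaw 5.65 F [-7.5  -0.53  3.64] M [0.068 1.379 0.068] op 0.22 g 89.0
```

View pics/push.png

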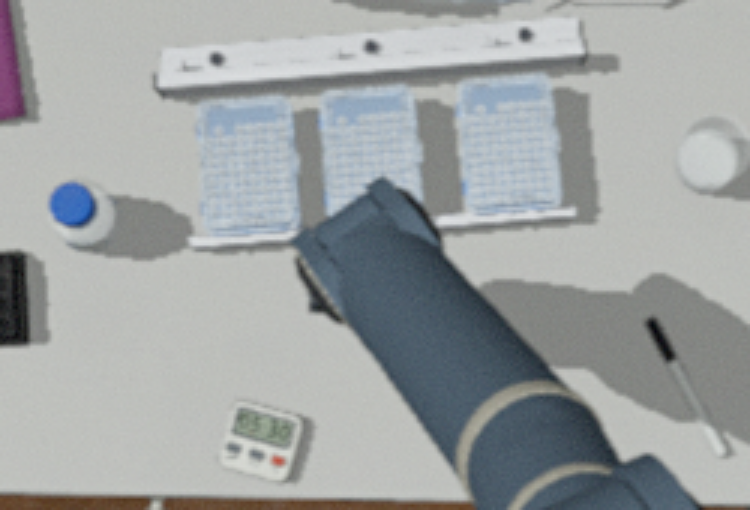

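The boxes are square against the blade, with about 4 mm still to go to the rail, and drag is about 8 N. The arm lags about 3 mm at that load, so it is compliant and I can creep in.

```bash
python3 - <<'E'
from h import *
x=-.198
for i in range(16):
    x+=.001
    robot.move_straight(W(x,0,.0180),vel=.012); robot.sleep(.05)
    s=robot.sense(); F=-np.array(s["wrist_force"])[:2]@EX
    p=np.array(s["tcp_pos"])[:2]-RO
    print(round(x,4),round(s["t"],2),"Fx",round(F,2),"Mz",round(s["torque"][2],3),"px",round(p@EX,4),"yaw",round(np.degrees(s["tcp_rot"][2]),2),"Fz",round(s["wrist_force"][2],1))
    if F>12.5: break
np.save("x.npy",x)
f=robot.grab_frame("top"); np.save("top3.npy",f,allow_pickle=True); cv2.imwrite("pics/press.png",cv2.resize(f["image"][:,:,::-1][150:250,220:380],None,fx=5,fy=5))
E
```

```text
-0.197 11.59 Fx 8.93 Mz 0.196 px -0.2002 yaw 5.66 Fz 4.3
-0.196 11.89 Fx 10.2 Mz 0.149 px -0.1992 yaw 5.66 Fz 4.9
-0.195 12.19 Fx 9.24 Mz 0.159 px -0.1982 yaw 5.66 Fz 3.6
-0.194 12.49 Fx 8.82 Mz 0.138 px -0.1972 yaw 5.66 Fz 5.3
-0.193 12.79 Fx 8.49 Mz 0.167 px -0.1962 yaw 5.66 Fz 4.4
-0.192 13.09 Fx 9.23 Mz 0.147 px -0.1952 yaw 5.66 Fz 5.3
-0.191 13.39 Fx 9.45 Mz 0.125 px -0.1942 yaw 5.66 Fz 4.1
-0.19 13.69 Fx 8.48 Mz 0.136 px -0.1932 yaw 5.66 Fz 3.6
-0.189 13.99 Fx 8.66 Mz 0.137 px -0.1922 yaw 5.66 Fz 5.2
-0.188 14.29 Fx 9.09 Mz 0.128 px -0.1912 yaw 5.66 Fz 4.6
-0.187 14.59 Fx 9.53 Mz 0.099 px -0.1902 yaw 5.66 Fz 4.9
-0.186 14.89 Fx 9.45 Mz 0.114 px -0.1892 yaw 5.66 Fz 4.8
-0.185 15.19 Fx 8.86 Mz 0.118 px -0.1882 yaw 5.66 Fz 4.9
-0.184 15.49 Fx 8.63 Mz 0.141 px -0.1872 yaw 5.65 Fz 4.4
-0.183 15.79 Fx 9.25 Mz 0.165 px -0.1861 yaw 5.66 Fz 5.4
-0.182 16.09 Fx 10.42 Mz 0.121 px -0.1857 yaw 5.65 Fz 5.5
```

View pics/press.png

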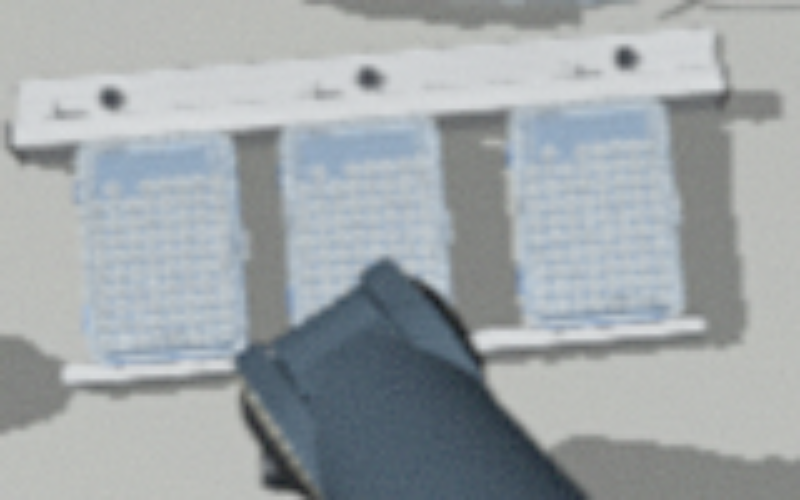

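All three fronts now meet the rail in the picture, and contact has just begun. I raise the force gradually to about 20 N in total (roughly 9 N of it sliding drag), then hold.

```bash
cat >> h.py <<'E'
def rd():
    s=robot.sense(); p=np.array(s["tcp_pos"])[:2]-RO
    F=-np.array(s["wrist_force"])[:2]@EX
    print(round(s["t"],2),"F",round(F,2),"Mz",round(s["torque"][2],3),"px",round(p@EX,4),"yaw",round(np.degrees(s["tcp_rot"][2]),2),"Fz",round(s["wrist_force"][2],1))
    return F,s["torque"][2]
E
python3 - <<'E'
from h import *
x=float(np.load("x.npy"))
for i in range(14):
    x+=.0005
    robot.move_straight(W(x,0,.0180),vel=.01); robot.sleep(.1)
    F,M=rd()
    if F>20 or abs(M)>.9: break
print(x); np.save("x.npy",x)
E
```

```text
16.49 F 12.51 Mz 0.025 px -0.1857 yaw 5.65 Fz 7.1
16.84 F 12.33 Mz 0.027 px -0.1857 yaw 5.65 Fz 8.2
17.19 F 13.12 Mz 0.036 px -0.1857 yaw 5.65 Fz 8.9
17.54 F 14.75 Mz 0.018 px -0.1857 yaw 5.65 Fz 10.1
17.89 F 16.12 Mz -0.019 px -0.1857 yaw 5.65 Fz 10.4
18.24 F 17.59 Mz 0.01 px -0.1857 yaw 5.66 Fz 12.6
18.59 F 18.36 Mz -0.048 px -0.1857 yaw 5.66 Fz 14.7
18.94 F 20.7 Mz -0.02 px -0.1857 yaw 5.66 Fz 14.8
-0.178
```

The row is solid: it stopped moving and Mz is about 0, so the load is even. I add a little to offset friction, hold, then back away.

```bash
python3 - <<'E'
from h import *
x=float(np.load("x.npy"))
for i in range(4):
    x+=.0005
    robot.move_straight(W(x,0,.0180),vel=.01); robot.sleep(.1)
    if rd()[0]>23: break
for i in range(4): robot.sleep(.4); rd()
robot.move_straight(W(-.195,0,.0180),vel=.02); rd()
robot.move_straight(W(-.235,0,.0180),vel=.05); rd()
print(robot.move_straight(W(-.235,0,.0150),vel=.01,contact_N=3)); st("set")
f=robot.grab_frame("top"); np.save("top4.npy",f,allow_pickle=True)
P=cloud(f);Z=P[...,2]
m=np.zeros(Z.shape,bool); m[160:240,232:362]=1
m1=m&(Z>.047)&(Z<.075)
for px,r in rect(m1,f,.055):
    p=np.array(r[0])/1000-RO; print(px,np.round(r[0],1),np.round(r[1],1),round(r[2],2),"rail",np.round([p@EX,p@EY],4))
cv2.imwrite("pics/back.png",cv2.resize(f["image"][:,:,::-1][150:270,220:380],None,fx=4,fy=4,interpolation=cv2.INTER_CUBIC))
E
```

```text
19.29 F 20.6 Mz -0.151 px -0.1855 yaw 5.64 Fz 13.6
19.64 F 20.52 Mz -0.158 px -0.1855 yaw 5.64 Fz 15.4
19.99 F 22.22 Mz -0.229 px -0.1855 yaw 5.64 Fz 14.9
20.34 F 23.17 Mz -0.202 px -0.1855 yaw 5.64 Fz 16.7
20.74 F 22.8 Mz -0.235 px -0.1855 yaw 5.64 Fz 16.9
21.14 F 23.83 Mz -0.199 px -0.1855 yaw 5.64 Fz 17.4
21.54 F 22.92 Mz -0.253 px -0.1855 yaw 5.64 Fz 17.6
21.94 F 22.96 Mz -0.209 px -0.1855 yaw 5.65 Fz 16.8
23.04 F 0.16 Mz 0.053 px -0.1947 yaw 5.55 Fz -2.3
23.99 F 0.22 Mz 0.0 px -0.2345 yaw 5.54 Fz -2.4
True
set t 24.22 tcp [0.4657 0.1724 0.0173] rail [-2.344e-01  1.000e-04] yaw 5.54 F [0.35 0.23 5.09] M [-0.157  0.15  -0.029] op 0.219 g 89.1
[272.7826087  172.86956522] [701.8 246.9] [ 8.1 18.3] 0.93 rail [0.0079 0.0514]
[250.44508671 193.10982659] [639.5 304.2] [126.5  81.4] 5.8 rail [-0.0486  0.1144]
[292.74691358 190.82098765] [649.7 195.5] [126.3  77.4] 5.65 rail [-0.0491  0.0053]
[338.67346939 189.46938776] [659.2  73.2] [120.5  79.3] 5.8 rail [-0.0515 -0.1174]
```

View pics/back.png

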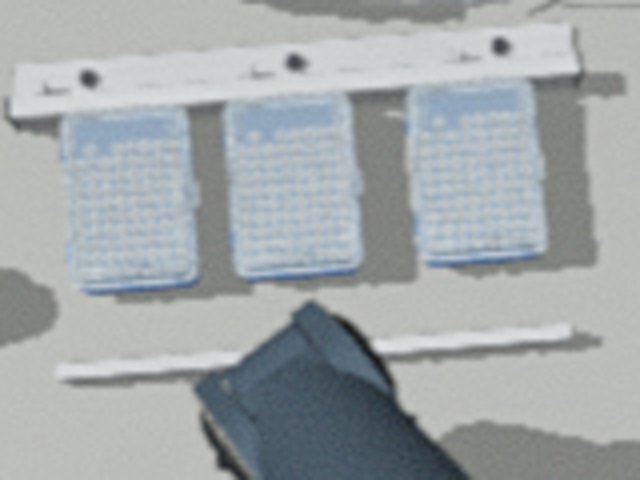

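The row is flush: the three box backs agree within 0.5 mm and their yaws are 5.65–5.8°, against the rail's 5.56°. The blade is clear of them. Now I release, rise, check and hand in.

```bash
python3 - <<'E'
from h import *
robot.grip(1.0); robot.sleep(.2); st("open")
p=robot.sense()["tcp_pos"]; robot.move_straight([p[0],p[1],.16],vel=.1)
robot.goto([.45,-.25,.25],[pi,0,0]); robot.sleep(.3)
f=robot.grab_frame("top"); Z=cloud(f)[...,2]
def go(n,b,lo,hi,z):
    m=np.zeros(Z.shape,bool); m[b[2]:b[3],b[0]:b[1]]=1; m&=(Z>lo)&(Z<hi)
    for px,r in rect(m,f,z):
        p=np.array(r[0])/1000-RO; print(n,np.round(r[0],1),np.round(r[1],1),round(r[2],2),"rail",np.round([p@EX,p@EY],4))
go("box",(232,362,160,220),.047,.075,.055); go("se",(225,375,225,285),.02,.045,.03); st()
cv2.imwrite("pics/final.png",cv2.resize(f["image"][:,:,::-1][150:320,170:430],None,fx=3,fy=3))
E
```

```text
open t 25.12 tcp [0.4643 0.1718 0.0165] rail [-0.2358 -0.0003] yaw 5.55 F [-0.27 -0.01 -0.38] M [ 0.046 -0.029  0.022] op 0.998 g 0.0
box [639.4 302.4] [126.2  80.8] 6.82 rail [-0.0489  0.1126]
box [651.2 183.8] [126.4 108.1] 5.77 rail [-0.0487 -0.0065]
box [661.2  74.3] [126.1  77.4] 5.8 rail [-0.0493 -0.1165]
box [723.   27.8] [10.8 15.7] 0.99 rail [ 0.0077 -0.1687]
box [723.3  56.4] [ 7.5 21.7] 10.69 rail [ 0.0107 -0.1403]
se [479.4 174.3] [120.1 337.9] 5.58 rail [-0.2206  0.0007]
t 28.65 tcp [ 0.4502 -0.2495  0.2499] rail [-0.2907 -0.4183] yaw 0.05 F [ 0.63 -0.86  0.55] M [-0.03   0.023  0.007] op 0.996 g 0.0
```

View pics/final.png

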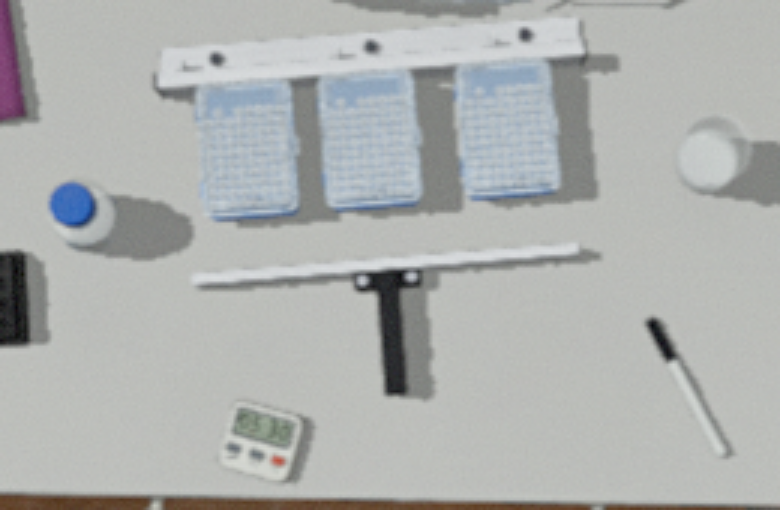

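The final view shows all three boxes square on the rail. The straightedge lies flat and free, its blade from (192,281) to (578,249), about 44 mm clear of the box fronts, and the bystanders are where they were.

```bash
python3 -c "
from plant import robot
print(robot.close_job())"
```

```text
the job is handed in; nothing more can be done
None
```

I handed the job in at about 29 s of the 56 s allowed, with no verdict shown: the three boxes stand flush and square on the rail, the press was held for about 1.6 s at 23 N on the wrist (an estimated 10–20 N of that on the rail, after friction), and the straightedge lies flat and released about 44 mm clear of the boxes.

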